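# Trim a counterweighted box flap and hold it at its balance point

## Task

With the flap of the grey box still shut, turn the black sleeve on it until its pointer clicks in at numeral 3, which trims the flap's balance. Then lift the flap by its loop handle to the over-centre point where it would fall neither shut nor open, and finish the program while still holding it there by the handle, at rest. Do not let the flap go over to its back stop, and leave the things beside the box where they are.

Things in the scene. Friction and masses are not known exactly. Their poses are not given: they have to be found in the camera images.
- box: Fixed open grey metal box, 170 (x) x 220 (y) x 80 mm high; origin at the centre of its underside, on the worktop. Its x axis points from the front (handle side) to the hinge side, y to the left seen from the front, z up. Two dark hinge cheeks stand at its back corners, up to 111 mm high. Its place and yaw differ each time.
- flap: The flap, hinged to the box: origin in the middle of the flap's hinge axis, which runs along the box's y; fixed at x = +85 mm, z = 85 mm in the box frame. A steel counterweight bar, part of the flap, stands behind it.
- flap_angle (a joint): Angle of the aluminium flap (160 x 222 x 5 mm) about the hinge, rad: 0 = shut, level, top face 90 mm above the worktop; grows as the handle rises and goes back; stop at 1.9. Below its balance angle it falls shut, above it falls to the back stop. Balance with the sleeve at 0, 1, 2, 3, 4, 5: 0.72, 0.76, 0.81, 0.87, 0.92, 0.94 rad. Hinge friction is slight; 0.9 N at the handle lifts it.
- bar_mid (a point): Loop handle of the flap: the middle of its round cross bar (diameter 12 mm, 110 mm free, along the box's y), 205 mm before the hinge and 7 mm above it when shut, 92 mm above the worktop. Moves with the flap. 31 mm clear gap between bar and plate, 29 mm from bar to box front; nothing under it. Fingers pointing down on either side may stay so while it turns.
- trim_grip (a point): Point on the axis of the black fluted sleeve on the flap, 34 mm above the flap's top face: the height to grip. Upright cylinder, diameter 37 to 40 mm, top 52 mm above the flap, gripped across from 16 mm above the flap upward; a steel pointer 52 mm long and 10 mm high at its foot. Its axis is 85 mm in front of the hinge, on the box's middle line.
- pointer_tip (a point): The end of the steel pointer, 52 mm from the sleeve's axis and 5.5 mm above the flap. It points at black numerals 0 to 5 on the flap, on an arc at the left of the sleeve; at numeral n it points 0.314 + 0.5 n rad counter-clockwise (from above) from the box's +x.
- trim (a joint): Angle of the sleeve, rad: 0 = numeral 0, a click every 0.5 rad, so numeral 3 = 1.5; stop at 2.5. Grows counter-clockwise seen from above. Starts between 0 and 0.7. Turning past a click takes about 0.09 N m; released within 0.15 rad of a click it snaps in there and stays, also when the flap tilts.
- cap: Bystander: round bottle cap, 73 mm across, 50 mm high, standing left of the box; origin at the centre of its underside.
- chips: Bystander: small open card box with cartridge chips, 57 x 90 x 82 mm, left of the box at the back; origin at the centre of its underside.
- dish: Bystander: small round dish with screws, 62 mm across, 14 mm high, right of the box at the back; origin at the centre of its underside.
- driver: Bystander: short screwdriver, 144 mm long, 29 mm high, lying right of the box; origin at the middle of its underside.

How it is judged:
By the outcome, as a careful person would: the job done as asked, in the order asked, and still so for the second after the job is handed in, while the arm keeps its last pose, push and grip.
It also fails if it takes over 45 s, if anything falls off the work surface, if the arm or the gripper's body presses on something with over 40 N, if the wrist force passes 120 N, or if a joint passes its speed limit or range.

## Robot

A 6-joint arm with a two-finger parallel gripper is mounted at the origin on a cart in front of the work surface, level with it; the furniture and walls round the work are solid. World frame = base frame: x ahead of the robot, y to its left, z up, the work surface at z = 0. Lengths are in m, angles in rad, forces in N, time in s.
With the tool pointing down it reaches from about 0.25 to 0.725 m from the base axis. Payload 4 kg.
Tool frame: the origin (TCP) lies on the mounting face of the last link; the fingertips stand 173 mm ahead of it and the grasp point (between the pads) lies 155 mm ahead of it; y points along the fingers, x is the direction in which the jaws open and shut, and the axes are right-handed (so a half turn about y gives the same grasp; the last joint's range is limited). The gripper opens to 85 mm and grips with 20 to 120 N. Pads are 22 mm wide; open, the fingers measure 114 mm over their backs; the gripper's body (76 mm by 85 mm) begins 54 mm behind the grasp point. The pads swing forward as they close: fully open they stand 13 mm farther back than shut.
Start: joints at [1.125, 0.241, 0.005, 1.335, 0, 1.571], TCP at [0.216, 0.451, 0.405] pointing down, gripper open.
Joint ranges: [-2.72, 2.72], [-1.05, 1.87], [-1.09, 1.28], [-1.99, 2.15], [-1.42, 1.44], [-3.14, 3.14]. Speed limits (rad/s): [2.79, 2.79, 3.14, 3.14, 3.14, 3.14].

## Interface

Orientations are given as a unit quaternion [w, x, y, z].
In Python, from workcell import r gives the robot as it stands. The module is installed in compiled form; this text tells all that it offers.
- The arm moves only by the shell command python3 -m creep 'ROWS' [FORCE]. ROWS is JSON, a list of rows, each a list of 5 numbers: the finger opening in cm, from 0 to 8.54, then the shift along the world's x, y, z in cm, then the turn about the world's z in degrees. A call has 1 to 12 rows; each row shifts and turns the commanded pose from where the row before left it; what a row does not reach is not made up. A row lasts 1/8 s, in which the tool goes at most 62.5 mm and 10.7 degrees, less where a joint would pass 70% of its speed; a pose out of reach is approached as far as the arm can. A call is refused whole if a number of a shift passes 6.25 or a number of a turn 10.7, either way. A call with a gripper value outside its range is refused whole. The fingers move at their own pace and stop on an object; FORCE is the grip in N (left out, the last holds). Time passes only in rows, so rows that do not move let the fingers close. It gives the time, the measured TCP pose, the force and the opening at its end, in the units of the state.
- r.read_state(): the state, without advancing time (a new reading comes with each control period).
- r.read_camera(name): name is "scene" or "top"; returns a dict with "image" (384x512x3 uint8, blue, green, red), "range_z" (384x512 float32, m along the optical axis (not along the pixel's ray), 0 where there is no reading), "fx", "fy", "cx", "cy" (pixels), "distortion" ([k1, k2, p1, p2, k3] as OpenCV has them; the pictures are not rectified), "camera_from_world" (4x4, takes a point from world to camera coordinates). Camera axes: x right, y up, looking along -z (the intrinsics and any distortion apply to the point x, -y, -z); pixel columns grow to the right and rows downward; lengths in m; the calibration is good to about 2 mm. A picture is of the moment at which its call begins.
- r.finish_job(): hands the job in, once; it reports no verdict.
The state is a dict: "time_s": time; "joint_positions": joint angles; "qvel": joint speeds; "joint_torque": joint torques, N m; "tcp_pos": TCP position; "orientation": TCP orientation; "force": force on the tool from outside, world axes, zero at the start; "moment": the same for the moment, N m; "gripper_width": finger opening in m.
Only numpy, scipy, OpenCV 4.12 (cv2) and the standard library are available. Lean on these libraries where they do the work, as an engineer would, in place of code of your own. Each camera call takes 0.05 s, during which the arm holds its last target. There are 200 camera calls.

## Working session

There is one attempt and no reset: what is moved stays moved. The work goes in short steps, Python scripts to look and compute and a shell command to move; the robot and the scene stay as the last step left them, time stands still between calls to the robot, and variables do not carry over. Pictures are saved under pics/ and viewed, about 8 in all and at most 12, crops included, and the job is handed in when it is done.

```bash
mkdir -p pics; cat > h.py <<'E'
import numpy as np, cv2
from workcell import r
def cam(n):
    c=r.read_camera(n); c['K']=np.array([[c['fx'],0,c['cx']],[0,c['fy'],c['cy']],[0,0,1.]]); c['d']=np.array(c['distortion'],float)
    c['T']=np.array(c['camera_from_world']); return c
def rays(c,uv):
    p=cv2.undistortPoints(np.array(uv,float).reshape(-1,1,2),c['K'],c['d']).reshape(-1,2)
    d=np.c_[p[:,0],-p[:,1],-np.ones(len(p))]; R=c['T'][:3,:3]
    return -R.T@c['T'][:3,3], d@R     # origin, dirs (world), unit depth
def onz(c,uv,z):
    o,d=rays(c,uv); return o+d*((z-o[2])/d[:,2])[:,None]
def deep(c,uv):
    o,d=rays(c,uv); z=np.array([c['range_z'][int(v),int(u)] for u,v in uv]); return o+d*z[:,None]
def proj(c,P):
    P=np.atleast_2d(P)@c['T'][:3,:3].T+c['T'][:3,3]; P=P*[1,-1,-1]
    return cv2.projectPoints(P,np.zeros(3),np.zeros(3),c['K'],c['d'])[0].reshape(-1,2)
E
python3 - <<'E'
from h import *
for n in('scene','top'):
    c=cam(n); cv2.imwrite(f'pics/{n}0.png',c['image']); o,d=rays(c,[[256,192]]); print(n,o,d,c['fx'],c['d'])
s=r.read_state(); print({k:np.round(v,3).tolist() for k,v in s.items()})
E
```

```text
scene [ 0.12754428 -0.58564275  0.78127072] [[ 0.44782143  0.64629984 -0.61794119]] 411.8347317394276 [-0.14770512  0.          0.          0.          0.        ]
top [0.53672041 0.10020253 1.06232035] [[ 0.05884919 -0.01444132 -0.99826956]] 445.1896690114667 [-0.01223121  0.          0.          0.          0.        ]
{'time_s': 0.1, 'joint_positions': [1.125, 0.241, 0.004, 1.335, -0.0, 1.571], 'qvel': [-0.001, -0.002, 0.002, 0.0, 0.001, -0.0], 'joint_torque': [-0.001, -37.314, 25.301, 0.011, -0.0, 0.0], 'tcp_pos': [0.215, 0.451, 0.404], 'orientation': [-0.598, 0.598, 0.377, -0.378], 'force': [-0.299, 0.122, -0.536], 'moment': [-0.02, 0.025, 0.035], 'gripper_width': 0.085}
```

View pics/scene0.png

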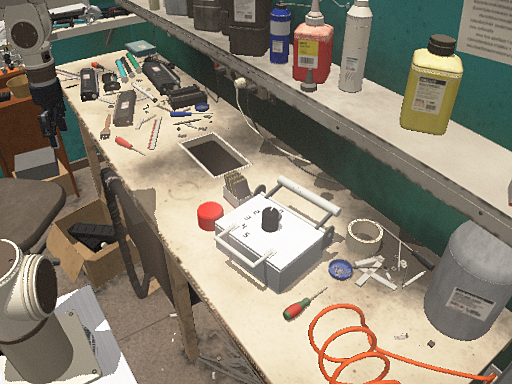

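View pics/top0.png

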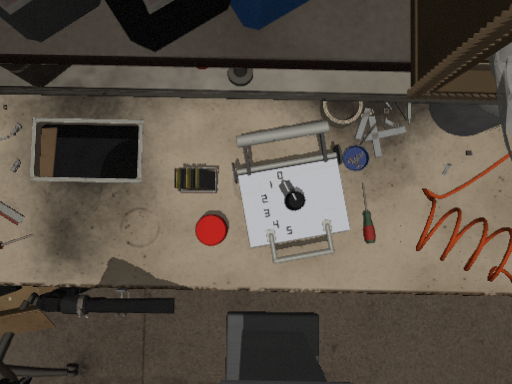

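The top view shows the sleeve at about (294,200), the pointer near (285,186) between numerals 0 and 1, and the handle bar at about (272..332, 257). The cap is at (211,230), the driver at (368,220), the dish at (355,158) and the chips at (197,179). The scene view shows the sleeve at (270,218) and the bar at about (243,262).

```bash
python3 - <<'E'
from h import *
t=cam('top'); s=cam('scene')
def crop(c,x0,y0,w,h,k): return cv2.resize(c['image'][y0:y0+h,x0:x0+w],None,fx=k,fy=k,interpolation=cv2.INTER_CUBIC)
a=crop(t,225,110,135,160,3.7); b=crop(s,205,170,140,160,3.7)[:a.shape[0]]
a=a[:b.shape[0]]
im=np.hstack([a,b]); im=cv2.resize(im,None,fx=.78,fy=.78); print(im.shape, 3.7*.78); cv2.imwrite('pics/crop1.png',im)
# flap plate from top: bright mask
g=cv2.cvtColor(t['image'],cv2.COLOR_BGR2HSV)
m=((g[...,2]>190)&(g[...,1]<40)).astype(np.uint8); m[:, :230]=0;m[:,360:]=0
m=cv2.morphologyEx(m,cv2.MORPH_OPEN,np.ones((9,9)))
cs,_=cv2.findContours(m,0,2); k=max(cs,key=cv2.contourArea); rc=cv2.minAreaRect(k); bx=cv2.boxPoints(rc); print(rc); print(bx)
W=onz(t,bx,.09); print(W, [np.linalg.norm(W[i]-W[(i+1)%4]) for i in range(4)])
q=(g[...,2]<75).astype(np.uint8); q[:170]=0;q[225:]=0;q[:,270:]*=1;q[:,:270]=0;q[:,320:]=0
n,l,st,ce=cv2.connectedComponentsWithStats(q); i=1+np.argmax(st[1:,4]); print('sleeve top',st[i],ce[i],deep(t,[ce[i]]),onz(t,[ce[i]],.142))
gs=cv2.cvtColor(s['image'],cv2.COLOR_BGR2HSV)
q=(gs[...,2]<75).astype(np.uint8); q[:200]=0;q[240:]=0;q[:,:255]=0;q[:,290:]=0
n,l,st,ce=cv2.connectedComponentsWithStats(q); i=1+np.argmax(st[1:,4]); print('sleeve scene',st[i],ce[i],deep(s,[ce[i]]))
print('depth flap',deep(t,[[270,180],[320,180],[265,215],[325,215]]))
E
```

```text
(462, 794, 3) 2.886Traceback (most recent call last):
  File "<stdin>", line 11, in <module>
ValueError: max() iterable argument is empty
```

View pics/crop1.png

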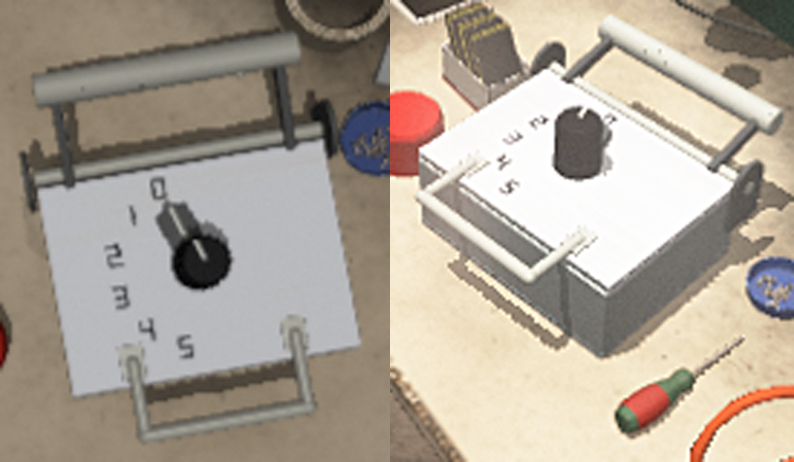

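The crop shows the pointer between numerals 0 and 1, closer to 0. The sleeve top is at (294.6,200.4), the pointer tip near (284.6,181), and the bar ends at about (275,260) and (332,251).

```bash
python3 - <<'E'
from h import *
t=cam('top'); s=cam('scene')
print('flap px',t['image'][180,265],t['image'][220,320],t['image'][256,300], t['image'][200,294])
def lift(c):  # depth cloud
    v,u=np.mgrid[0:384,0:512]; uv=np.c_[u.ravel(),v.ravel()].astype(float); o,d=rays(c,uv); z=c['range_z'].ravel(); P=o+d*z[:,None]; P[z==0]=np.nan; return P.reshape(384,512,3)
out={}
for n,c in(('top',t),('scene',s)):
    P=lift(c); g=c['image'].max(2); sat=np.ptp(c['image'].astype(int),axis=2)
    roi=(abs(P[...,0]-.56)<.2)&(abs(P[...,1]-.02)<.2)
    fl=roi&(P[...,2]>.078)&(P[...,2]<.1)&(g>120)&(sat<40)
    m=cv2.morphologyEx(fl.astype(np.uint8),cv2.MORPH_OPEN,np.ones((7,7)))
    cs,_=cv2.findContours(m,0,2); k=max(cs,key=cv2.contourArea)
    W=onz(c,k.reshape(-1,2).astype(float),.09)[:,:2].astype(np.float32); rc=cv2.minAreaRect(W); print(n,'flap rect',rc,'medz',np.nanmedian(P[...,2][m>0]))
    sl=roi&(g<70)&(P[...,2]>.125)&(P[...,2]<.16); pts=P[sl]; 
    up=pts[pts[:,2]>np.percentile(pts[:,2],50)]
    print(n,'sleeve',len(pts),np.median(pts,0),'top z',np.percentile(pts[:,2],90),'rect mid',cv2.minEnclosingCircle(up[:,:2].astype(np.float32)))
    # bar: front of flap, z .085-.105
    bx,_,_=rc[0][0],0,0
    b=roi&(P[...,2]>.07)&(P[...,2]<.11)&(P[...,0]<.47)&(sat<40)&(g>100)
    q=P[b]; print(n,'bar',len(q), np.median(q,0) if len(q) else '')
    if len(q)>5: print(cv2.minAreaRect(q[:,:2].astype(np.float32)))
# triangulation of sleeve top centre & bar ends (pixels from crop)
def tri(a,b):
    A=[];B=[]
    for c,p in((t,a),(s,b)):
        o,d=rays(c,[p]); d=d[0]/np.linalg.norm(d[0]); M=np.eye(3)-np.outer(d,d); A.append(M);B.append(M@o)
    return np.linalg.lstsq(np.vstack(A),np.hstack(B),rcond=None)[0]
T=lambda x,y:(225+x/2.886,110+y/2.886); S=lambda x,y:(205+(x-390)/2.886,170+y/2.886)
print('sleeve top',tri(T(202,261),S(580,115)))
print('barL',tri(T(146,434),S(423,193)),'barR',tri(T(308,407),S(532,274)))
print('depth at bar',deep(t,[T(190,427),T(227,420),T(265,414)]))
a=onz(t,[T(202,261)],.142)[0]; b=onz(t,[T(173,205)],.0955)[0]; print('sleeve',a,'tip',b,np.linalg.norm((a-b)[:2]))
E
```

```text
flap px [187 184 184] [188 185 184] [147 157 159] [30 29 29]
top flap rect ((0.5731831789016724, 0.00414586067199707), (0.16033007204532623, 0.22182492911815643), 11.285604476928711) medz 0.09111589611461424
top sleeve 250 [0.57591144 0.0055982  0.14246493] top z 0.14479203178669214 rect mid ((0.5772086381912231, 0.004998398944735527), 0.017989400774240494)
top bar 332 [ 0.45872781 -0.00290735  0.09789536]
((0.458415687084198, -0.01618894189596176), (0.026590367779135704, 0.13369318842887878), 2.1786305904388428)
scene flap rect ((0.5792455077171326, 0.0019340068101882935), (0.17853595316410065, 0.22957265377044678), 11.570375442504883) medz 0.09141424818231292Traceback (most recent call last):
  File "<stdin>", line 15, in <module>
    return _quantile_unchecked(
        a, q, axis, out, overwrite_input, method, keepdims, weights)
    return _ureduce(a,
                    func=_quantile_ureduce_func,
    ...<5 lines>...
                    overwrite_input=overwrite_input,
                    method=method)
    r = func(a, **kwargs)
    result = _quantile(arr,
                       quantiles=q,
    ...<2 lines>...
                       out=out,
                       weights=wgt)
    slices_having_nans = np.isnan(arr[-1, ...])
                                  ~~~^^^^^^^^^
IndexError: index -1 is out of bounds for axis 0 with size 0
```

```bash
python3 - <<'E'
from h import *
t=cam('top'); s=cam('scene')
def tri(a,b):
    A=[];B=[]
    for c,p in((t,a),(s,b)):
        o,d=rays(c,[p]); d=d[0]/np.linalg.norm(d[0]); M=np.eye(3)-np.outer(d,d); A.append(M);B.append(M@o)
    return np.linalg.lstsq(np.vstack(A),np.hstack(B),rcond=None)[0]
T=lambda x,y:(225+x/2.886,110+y/2.886); S=lambda x,y:(205+(x-390)/2.886,170+y/2.886)
print('sleeve top',tri(T(202,261),S(580,115)))
print('barL',tri(T(146,434),S(423,193)),'barR',tri(T(308,407),S(532,274)))
print('depth at bar',deep(t,[T(190,427),T(227,420),T(265,414)]))
a=onz(t,[T(202,261)],.142)[0]; b=onz(t,[T(173,205)],.0955)[0]; print('sleeve',a,'tip',b,np.linalg.norm((a-b)[:2]))
yaw=np.radians(11.3); v=b-a; ang=np.arctan2(v[1],v[0])-yaw; print('trim est',ang-.314)
st=r.read_state(); from scipy.spatial.transform import Rotation as R
print(R.from_quat(st['orientation'],scalar_first=True).as_matrix().round(3), st['time_s'])
E
```

```text
sleeve top [0.5771323  0.00483151 0.14498252]
barL [0.44779126 0.0405101  0.09715068] barR [ 0.47153213 -0.08116258  0.09661543]
depth at bar [[ 0.45296278  0.00830616  0.098195  ]
 [ 0.45881368 -0.01910827  0.0991427 ]
 [ 0.46378398 -0.04754457  0.09816448]]
sleeve [0.57523831 0.00585326 0.142     ] tip [0.61901321 0.02366088 0.0955    ] 0.047258362042123504
trim est -0.12486770180134979
[[ 0.431 -0.    -0.902]
 [ 0.902 -0.     0.431]
 [-0.    -1.     0.   ]] 0.4
```

```bash
python3 - <<'E'
from h import *
t=cam('top'); s=cam('scene'); yaw=np.radians(11.3); C=np.array([.575,.005])
out=[]
for c,x0,y0 in((t,262,160),(s,240,185)):
    k=7; im=cv2.resize(c['image'][y0:y0+55,x0:x0+55],None,fx=k,fy=k,interpolation=cv2.INTER_CUBIC)
    for i,a in enumerate([0,.25,.5]):
        A=a+.314+yaw; p=proj(c,[*(C+.052*np.array([np.cos(A),np.sin(A)])),.0955])[0]
        cv2.circle(im,tuple(int(round(x)) for x in ((p-[x0,y0]+.5)*k)),3,[(0,0,255),(0,200,0),(255,0,0)][i],-1)
    out.append(im)
cv2.imwrite('pics/ptr.png',np.hstack(out))
E
```

```text
(no output)
```

View pics/ptr.png

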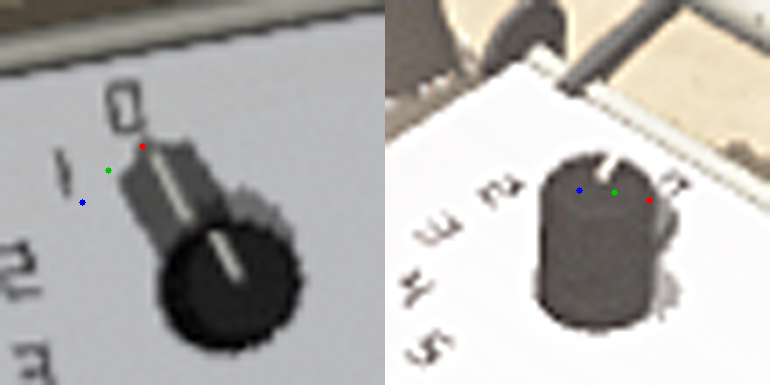

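```bash
python3 -m creep '[[8.5,3,-3.7,0,-8],[8.5,3,-3.7,0,-8],[8.5,3,-3.7,0,-8],[8.5,3,-3.7,0,-8],[8.5,3,-3.7,0,-8],[8.5,3,-3.7,0,-8],[8.5,3,-3.7,0,-8],[8.5,3,-3.7,0,-8],[8.5,3,-3.7,0,-8],[8.5,3,-3.7,0,-8],[8.5,3,-3.7,0,-8],[8.5,3,-3.7,0,-8]]' 30
```

```text
time_s: 2.0
tcp_pos: [0.5765, 0.0058, 0.4048]
orientation: [0.68, -0.68, 0.194, -0.194]
force: [-0.3, 1.2, 0.5]
gripper_width: 0.085
```

The red marker (trim = 0) lies on the pointer tip at about (150,146) in the left half, so the trim is about 0 and the sleeve needs about 86° counter-clockwise. I'll descend and grip.

```bash
python3 -m creep '[[8.5,0,0,-3.2,0],[8.5,-0.1,0,-3.2,0],[8.5,0,0,-3.2,0],[8.5,0,0,-3.1,0],[8.5,0,0,0,0],[3.5,0,0,0,0],[3.5,0,0,0,0],[3.5,0,0,0,0],[3.5,0,0,0,0],[3.5,0,0,0,0],[3.5,0,0,0,0],[3.5,0,0,0,0]]' 30
python3 -c "
from h import *
s=r.read_state();print(s['joint_positions'],s['moment'],s['force'])"
```

```text
time_s: 3.5
tcp_pos: [0.5764, 0.0064, 0.2801]
orientation: [0.68, -0.68, 0.19, -0.195]
force: [4.6, -3.4, 1.9]
gripper_width: 0.036
[ 1.14873110e-02  4.66725447e-01 -1.93742746e-03  1.09488763e+00
 -2.04744154e-03  2.13372097e+00] [-0.58777299 -0.6452773   0.00896347] [ 4.61784508 -3.41445771  1.9002948 ]
```

```bash
python3 -m creep '[[3.5,0.08,-0.05,0,0],[3.5,0,0,0,8],[3.5,0,0,0,8],[3.5,0,0,0,8],[3.5,0,0,0,8],[3.5,0,0,0,8],[3.5,0,0,0,8],[3.5,0,0,0,8],[3.5,0,0,0,8],[3.5,0,0,0,8],[3.5,0,0,0,8],[3.5,0,0,0,6]]' 40
python3 -m creep '[[3.5,0,0,0,0],[3.5,0,0,0,0]]'
python3 -c "
from h import *
s=r.read_state();print(s['joint_positions'],s['moment'],s['force'])
c=cam('top');b=cam('scene');k=4
cv2.imwrite('pics/t1.png',np.hstack([cv2.resize(x['image'][y:y+130,z:z+100],None,fx=k,fy=k) for x,y,z in((c,120,230),(b,160,205))]))"
```

```text
time_s: 5.0
tcp_pos: [0.5752, 0.0059, 0.2801]
orientation: [-0.627, 0.629, 0.325, -0.324]
force: [-3.8, -3.8, 10.3]
gripper_width: 0.0363
time_s: 5.25
tcp_pos: [0.5752, 0.0059, 0.28]
orientation: [-0.628, 0.63, 0.324, -0.323]
force: [-3.1, -4.0, 9.8]
gripper_width: 0.036
[ 0.01068949  0.46691275 -0.00176809  1.10035388 -0.00181692  0.63182581] [-0.64790572  0.59659678 -0.01856482] [-3.0680122  -3.96092055  9.80096966]
```

View pics/t1.png

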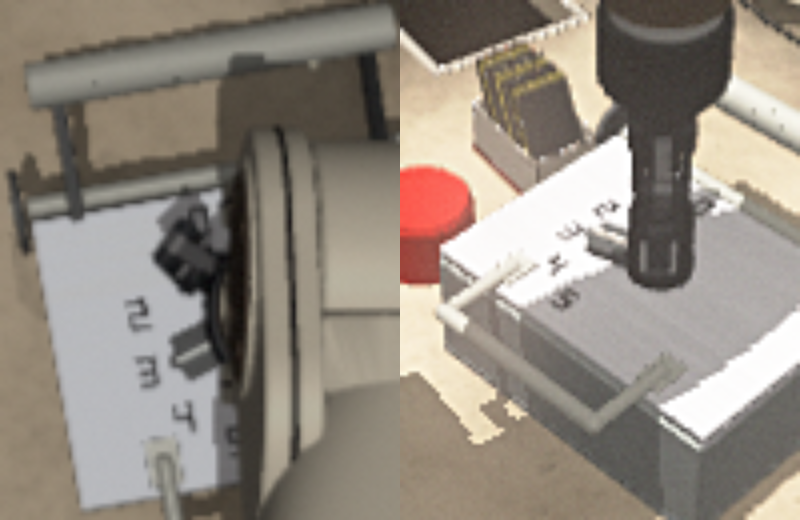

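In the top half the pointer tip is at about (173,362), which is full-image (273,210), lying between 3 and 4. I'll compute the angle.

```bash
python3 - <<'E'
from h import *
t=cam('top');s=cam('scene'); yaw=np.radians(11.3)
for n,c,ps in(('top',t,[(230+x/4,120+y/4) for x,y in((172,364),(210,348))]),('scene',s,[(205+(x-400)/4,160+y/4) for x,y in((590,237),)])):
    P=onz(c,ps,.0975 if n=='top' else .0955)
    for p in P:
        v=p[:2]-[.575,.005]; print(n,p,np.hypot(*v),(np.arctan2(v[1],v[0])-yaw-.314))
for a in(1.5,2.0):
    A=a+.314+yaw; p=[.575+.052*np.cos(A),.005+.052*np.sin(A),.0955]; print(a,(proj(t,p)[0]-[230,120])*4,(proj(s,p)[0]-[205,160])*4+[400,0])
E
```

```text
top [0.55317642 0.04856994 0.0975    ] 0.048729954437669656 1.5239304713791226
top [0.56228254 0.0281437  0.0975    ] 0.026407659876884 1.5620332560580763
scene [0.55540849 0.04585368 0.0955    ] 0.04530839775887032 1.5067308514898212
1.5 [165.40150247 364.55750095] [581.03235007 233.02380448]
2.0 [194.92659508 401.81630435] [568.9387569  259.88850163]
```

The two views give trim 1.51–1.52, which is numeral 3. I'll release, rise, and go above the bar with the jaw narrowed to 2.8 cm and turned 43° back.

```bash
python3 -m creep '[[8.5,0,0,0,0],[8.5,0,0,0,0],[8.5,0,0,0,0],[8.5,0,0,0,0],[8.5,0,0,3,0],[8.5,0,0,4,0],[8.5,0,0,5,0],[2.8,-3,-0.6,0,-10.7],[2.8,-3,-0.6,0,-10.7],[2.8,-3,-0.6,0,-10.7],[2.8,-2.7,-0.7,0,-10.7],[2.8,0,0,0,0]]'
python3 -c "
from h import *
s=r.read_state();q=s['joint_positions'];print(q,'jaw deg',np.degrees(q[0]-q[5])+90,s['force'])
c=cam('top');b=cam('scene');k=4
cv2.imwrite('pics/t2.png',np.hstack([cv2.resize(x['image'][y:y+130,z:z+100],None,fx=k,fy=k) for x,y,z in((c,120,230),(b,160,205))]))"
```

```text
time_s: 6.95
tcp_pos: [0.457, -0.0186, 0.3979]
orientation: [0.703, -0.703, -0.072, 0.072]
force: [0.3, -0.4, -0.5]
gripper_width: 0.0281
[-4.06758365e-02  1.59779026e-01 -1.14404118e-01  1.29699919e+00
  9.66129679e-05  1.32653642e+00] jaw deg 11.664507974231782 [ 0.28596072 -0.40440951 -0.50120099]
```

View pics/t2.png

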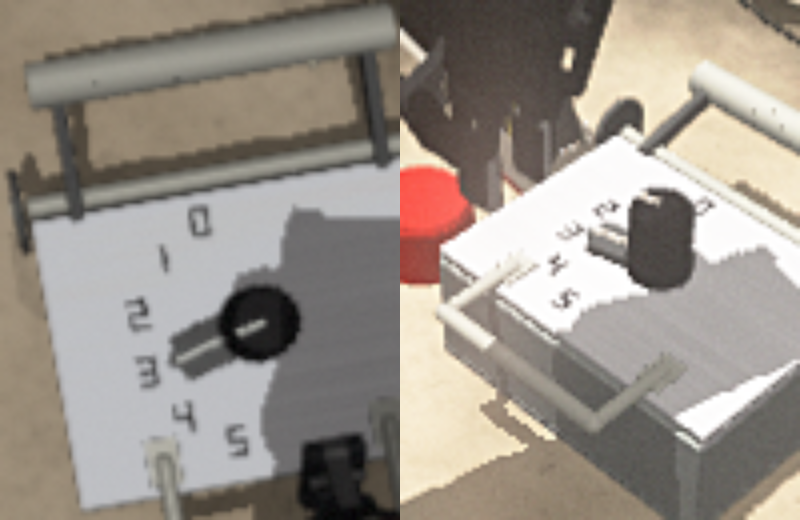

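The pointer rests at numeral 3, with its tip at about (173,363) in the left half, and the flap is shut. I'll descend over the bar.

```bash
python3 -m creep '[[2.8,0.1,0,-4,0],[2.8,0,0,-4,0],[2.8,0,0,-3.5,0],[2.8,0,0,-2,0],[2.8,0,0,-1.5,0],[2.8,0,0,0,0]]' 20
python3 -m creep '[[0.8,0,0,0,0],[0.8,0,0,0,0],[0.8,0,0,0,0],[0.8,0,0,0,0],[0.8,0,0,0,0]]' 20
python3 - <<'E'
from h import *
s=r.read_state(); p=np.array(s['tcp_pos']); print(s['force'])
u=np.array([np.cos(np.radians(11.3)),np.sin(np.radians(11.3)),0]); b=lambda a:(-.205*np.cos(a)+.007*np.sin(a))*u+np.array([0,0,.205*np.sin(a)+.007*np.cos(a)])
g=np.linspace(0,.87,13); B=np.array([b(a)-b(0) for a in g]); print((100*np.diff(B,axis=0)).round(2)); print('goal',p+B[-1])
E
```

```text
time_s: 7.8
tcp_pos: [0.4598, -0.0181, 0.2463]
orientation: [0.704, -0.703, -0.071, 0.073]
force: [0.3, 0.3, 0.3]
gripper_width: 0.0281
time_s: 8.43
tcp_pos: [0.4591, -0.0184, 0.2479]
orientation: [-0.703, 0.704, 0.072, -0.072]
force: [-4.0, -0.7, 1.6]
gripper_width: 0.011
[-4.02245649 -0.70416788  1.55311368]
[[0.1  0.02 1.48]
 [0.21 0.04 1.47]
 [0.31 0.06 1.45]
 [0.41 0.08 1.43]
 [0.51 0.1  1.39]
 [0.61 0.12 1.35]
 [0.71 0.14 1.3 ]
 [0.8  0.16 1.25]
 [0.88 0.18 1.18]
 [0.96 0.19 1.11]
 [1.04 0.21 1.04]
 [1.11 0.22 0.96]]
goal [ 0.53578214 -0.00311924  0.40207731]
```

```bash
python3 -m creep '[[0.8,-0.08,-0.02,0,0],[0.8,0.03,0.01,0.74,0],[0.8,0.07,0.01,0.74,0],[0.8,0.21,0.04,1.47,0],[0.8,0.31,0.06,1.45,0],[0.8,0.41,0.08,1.43,0],[0.8,0.51,0.1,1.39,0],[0.8,0.61,0.12,1.35,0],[0.8,0.71,0.14,1.3,0],[0.8,0.8,0.16,1.25,0],[0.8,0,0,0,0],[0.8,0,0,0,0]]' 20
python3 - <<'E'
from h import *
s=r.read_state(); p=np.array(s['tcp_pos']); print(s['force'],s['moment'],p,np.array([.5358,-.0031,.4021])-p)
E
```

```text
time_s: 9.93
tcp_pos: [0.4944, -0.0114, 0.3598]
orientation: [-0.703, 0.704, 0.071, -0.072]
force: [-5.1, -1.6, 2.4]
gripper_width: 0.0115
[-5.14900221 -1.63065228  2.38229471] [-0.17665477  1.16500772 -0.03936597] [ 0.49437508 -0.01144013  0.35984029] [0.04142492 0.00834013 0.04225971]
```

```bash
python3 -m creep '[[0.8,0.44,0.09,0.6,0],[0.8,0.44,0.09,0.59,0],[0.8,0.48,0.1,0.56,0],[0.8,0.48,0.1,0.55,0],[0.8,0.52,0.1,0.52,0],[0.8,0.52,0.1,0.52,0],[0.8,0.55,0.11,0.48,0],[0.8,0.55,0.11,0.46,0],[0.8,0,0,0,0],[0.8,0,0,0,0],[0.8,0,0,0,0],[0.8,0,0,0,0]]' 20
python3 - <<'E'
from h import *
s=r.read_state(); p=np.array(s['tcp_pos']); print(s['force'],s['moment'],p,np.array([.5358,-.0031,.4021])-p)
c=cam('top');b=cam('scene')
# flap plane angle from depth, both cameras
yaw=np.radians(11.3);u=np.array([np.cos(yaw),np.sin(yaw)]);w=np.array([-u[1],u[0]]);H=np.array([.575,.005])+.085*u
for n,k in(('top',c),('scene',b)):
    v,uu=np.mgrid[0:384,0:512]; o,d=rays(k,np.c_[uu.ravel(),v.ravel()]); z=k['range_z'].ravel(); P=(o+d*z[:,None])[z>0]; g=k['image'].max(2).ravel()[z>0]
    X=(P[:,:2]-H)@u; Y=(P[:,:2]-H)@w; Z=P[:,2]-.085; a=np.arctan2(Z,-X); R=np.hypot(X,Z)
    m=(R>.03)&(R<.155)&(abs(Y)<.1)&(abs(Y)>.06)&(abs(a-.88)<.15)
    nrm=-X*np.sin(.87)*-1
    if m.sum()>30:
        th=.87
        for _ in range(8):
            off=X*np.sin(th)+Z*np.cos(th); l=-X*np.cos(th)+Z*np.sin(th); q=m&(abs(off-.005)<.008)&(abs(X)>0); f=np.polyfit(l[q],off[q],1); th+=f[0]
        print(n,q.sum(),'angle',th,'offset',f[1])
k=3
cv2.imwrite('pics/t3.png',np.hstack([cv2.resize(x['image'][y:y+180,z:z+130],None,fx=k,fy=k) for x,y,z in((c,110,230),(b,120,205))]))
E
```

```text
time_s: 11.42
tcp_pos: [0.5343, -0.0035, 0.404]
orientation: [-0.703, 0.704, 0.072, -0.071]
force: [-6.1, -0.9, 8.1]
gripper_width: 0.011
[-6.13965555 -0.93288511  8.12481151] [-0.24134209  1.33025366 -0.05107767] [ 0.53432899 -0.00349003  0.40404733] [ 0.00147101  0.00039003 -0.00194733]
top 874 angle 0.8719234959734252 offset 0.006574420304608498
scene 31 angle 0.8855242767192979 offset 0.0014486192428510012
```

View pics/t3.png

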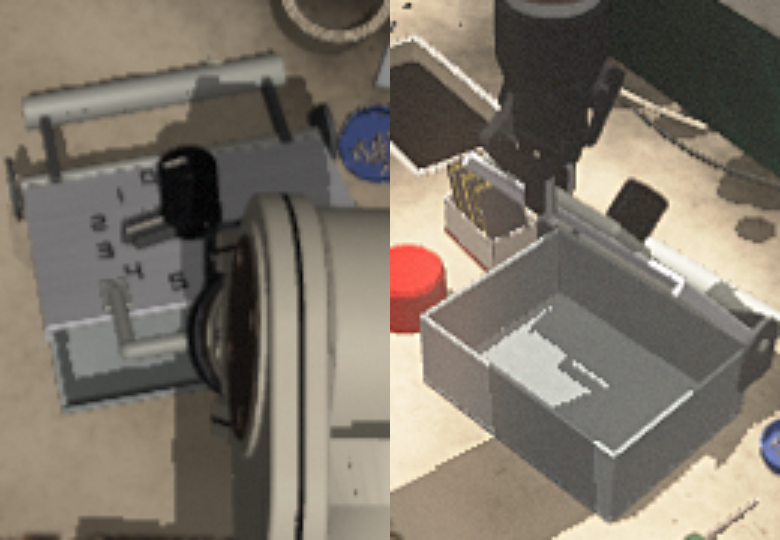

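The picture shows the flap held open about halfway and the box interior visible. The pointer tip is at about (125,235) beside numeral 3, the finger pair is on the bar, and the cap, chips and dish appear unmoved. The angle reads 0.872 rad in the top depth fit and about 0.87 from the arm's displacement. The remaining force is radial only, so I'll ease it slightly and settle.

```bash
python3 -m creep '[[0.8,-0.06,-0.01,0.07,0],[0.8,0,0,0,0],[0.8,0,0,0,0],[0.8,0,0,0,0],[0.8,0,0,0,0],[0.8,0,0,0,0],[0.8,0,0,0,0],[0.8,0,0,0,0]]' 25
python3 - <<'E'
from h import *
s=r.read_state(); p=np.array(s['tcp_pos']); d=p-[.5358,-.0031,.4021]; print(s['force'],p,np.abs(s['qvel']).max(),'ang by arm',.87+(d[0]*.76+d[2]*.645)/.205)
c=cam('top'); yaw=np.radians(11.3);u=np.array([np.cos(yaw),np.sin(yaw)]);w=np.array([-u[1],u[0]]);H=np.array([.575,.005])+.085*u
v,uu=np.mgrid[0:384,0:512]; o,dd=rays(c,np.c_[uu.ravel(),v.ravel()]); z=c['range_z'].ravel(); P=(o+dd*z[:,None])[z>0]
X=(P[:,:2]-H)@u; Y=(P[:,:2]-H)@w; Z=P[:,2]-.085; R=np.hypot(X,Z); m=(R>.03)&(R<.155)&(abs(Y)<.1)&(abs(Y)>.06); th=.87
for _ in range(8):
    off=X*np.sin(th)+Z*np.cos(th); l=-X*np.cos(th)+Z*np.sin(th); q=m&(abs(off-.005)<.008); f=np.polyfit(l[q],off[q],1); th+=f[0]
print('angle',th,q.sum())
hsv=cv2.cvtColor(c['image'],cv2.COLOR_BGR2HSV); M=(cv2.inRange(hsv,(0,150,120),(8,255,255))|cv2.inRange(hsv,(172,150,120),(180,255,255))); M[:,:180]=0; M[:,245:]=0
yy,xx=np.nonzero(M); print('cap px',xx.mean(),yy.mean())
E
```

```text
time_s: 12.52
tcp_pos: [0.534, -0.0036, 0.4038]
orientation: [-0.703, 0.704, 0.072, -0.072]
force: [-5.4, -0.8, 6.8]
gripper_width: 0.011
[-5.4409048  -0.80301502  6.80698893] [ 0.53402477 -0.00357757  0.40376463] 0.0026306711052070907 ang by arm 0.8686561461646887
angle 0.8481407773641126 1137
cap px 210.31188811188812 229.95664335664335
```

The second fit dropped the angular mask, so it isn't comparable with the first. I'll do one robust recheck.

```bash
python3 - <<'E'
from h import *
yaw=np.radians(11.3);u=np.array([np.cos(yaw),np.sin(yaw)]);w=np.array([-u[1],u[0]]);H=np.array([.575,.005])+.085*u
for i in range(2):
    c=cam('top'); v,uu=np.mgrid[0:384,0:512]; o,dd=rays(c,np.c_[uu.ravel(),v.ravel()]); z=c['range_z'].ravel(); P=(o+dd*z[:,None])[z>0]
    X=(P[:,:2]-H)@u; Y=(P[:,:2]-H)@w; Z=P[:,2]-.085
    for lo,hi,ylo,yhi in((.03,.15,.06,.1),(.03,.15,.075,.1),(.04,.13,.06,.1)):
        th=.87
        for _ in range(15):
            off=X*np.sin(th)+Z*np.cos(th); l=-X*np.cos(th)+Z*np.sin(th); q=(l>lo)&(l<hi)&(Y>ylo)&(Y<yhi)&(abs(off-.005)<.012)
            f=np.polyfit(l[q],off[q],1); res=off-np.polyval(f,l); q&=abs(res)<.005; f=np.polyfit(l[q],off[q],1); th+=f[0]
        print(q.sum(),'slope angle',th.round(4),'offset',f[1].round(4),'resid sd',res[q].std().round(4))
E
```

```text
698 slope angle 0.8627 offset 0.0074 resid sd 0.0011
441 slope angle 0.8587 offset 0.0077 resid sd 0.001
518 slope angle 0.8575 offset 0.0077 resid sd 0.001
702 slope angle 0.8619 offset 0.0074 resid sd 0.0011
444 slope angle 0.8597 offset 0.0075 resid sd 0.001
521 slope angle 0.8582 offset 0.0077 resid sd 0.001
```

The arm displacement gives 0.869 and the plane slope about 0.860, so I'll nudge 1 mm along the arc to split the difference, then hand in.

```bash
python3 -m creep '[[0.8,0.08,0.02,0.07,0],[0.8,0,0,0,0],[0.8,0,0,0,0],[0.8,0,0,0,0],[0.8,0,0,0,0],[0.8,0,0,0,0],[0.8,0,0,0,0],[0.8,0,0,0,0]]' 25
python3 - <<'E'
from h import *
s=r.read_state(); p=np.array(s['tcp_pos']); d=p-[.5358,-.0031,.4021]; print(s['force'],np.abs(s['qvel']).max(),s['gripper_width'],'ang by arm',.87+(d[0]*.76+d[2]*.645)/.205)
r.finish_job()
E
```

```text
time_s: 13.68
tcp_pos: [0.5348, -0.0034, 0.4044]
orientation: [-0.703, 0.704, 0.072, -0.072]
force: [-5.8, -2.0, 6.9]
gripper_width: 0.011
[-5.80322021 -1.95387123  6.87668859] 0.0013181071511517693 0.010966251697344548 ang by arm 0.8736302432357373
the job is handed in; nothing more can be done
```

With the flap shut, I turned the sleeve to numeral 3, then lifted the flap by its bar along the hinge arc. I handed the job in at about 13.7 s, still gripping the bar, with joint speeds at or below 0.0013 rad/s.

- **Sleeve:** before release the two views gave 1.51 and about 1.52 rad, against 1.5 for numeral 3. After release the picture showed the pointer resting at 3, and it still looked that way with the flap lifted.
- **Flap angle (target 0.87 rad):** the checks disagree slightly.
  - At hand-in the arm's displacement gave 0.874 rad.
  - Before the last 1 mm nudge it gave 0.869, while fits to the top camera's depth gave about 0.860 (an earlier one 0.872). That suggests about 0.865–0.874 at the end. I took no camera fit after the nudge.
  - One other fit gave 0.848. I set it aside because it used a looser mask.
- **Forces:** about 9 N remained at the wrist, nearly all along the line to the hinge. Almost none was along the direction the handle moves, which fits a balanced flap. One small move to ease it made little difference.
- **Things beside the box:** the cap was unmoved by pixel position. The chips and dish looked unmoved in the last picture. The driver was only partly in view, so I did not check it separately, but the arm never went near it.

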